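# Screw a pouring elbow home and leave it over the candle tin

### The arm

A 7-joint arm with a two-finger parallel gripper is mounted at the origin on the work surface. World frame = base frame: x ahead of the robot, y to its left, z up, the work surface at z = 0. Lengths are in m, angles in rad, forces in N, time in s.
With the tool pointing down it reaches from about 0.425 to 0.95 m from the base axis. Payload 4.7 kg.
Tool frame: the origin (TCP) lies midway between the tips of the shut fingers; the grasp point (between the pads) lies 19 mm behind it; z points along the fingers, y is the line along which they close (so a half turn about z gives the same grasp; the last joint's range is limited). The gripper opens to 85 mm and grips with 20 to 120 N. Pads are 22 mm wide; open, the fingers measure 114 mm over their backs; the gripper's body (76 mm by 85 mm) begins 54 mm behind the grasp point. The pads swing forward as they close: fully open they stand 13 mm farther back than shut.
Start: joints at [1.199, 0.469, -0.049, 1.532, 0.024, 1.141, -0.082], TCP at [0.227, -0.636, 0.231] pointing down, gripper open.
Joint ranges: [-2.59, 2.59], [-0.33, 1.99], [-1.39, 1.29], [0.1, 2.45], [-1.04, 4.18], [0.21, 1.99], [-2.66, 2.66]. Speed limits (rad/s): [2.57, 2.57, 3.14, 3.14, 3.14, 3.14, 3.14].

### API

Orientations are given as a unit quaternion [w, x, y, z].
In Python, from rig import bot gives the robot as it stands. Calls block until the motion is done:
- bot.movep(position, orientation): joint-space move of the TCP to a pose.
- bot.move_linear(position, frame=None, vel=0.15, guard=None): straight line of the TCP; frame=None keeps the orientation; vel is the mean speed in m/s. With guard (N) it stops when the force on the tool has changed by that much, and returns True; else False.
- bot.move_j(angles): joint-space move.
- bot.gripper_to(opening, grasp_force=None): opening from 0.0 (shut) to 1.0 (fully open); grasp_force is the grip in N (None keeps the last); returns when the fingers have stopped.
- bot.hold(seconds).
- bot.ik(position, orientation): joint angles nearest the present ones, or None.
- bot.read_state(): the state.
- bot.get_image(name): name is "scene" or "top" or "wrist"; returns a dict with "pixels" (420x560x3 uint8, red, green, blue), "z_map" (420x560 float32, m along the optical axis (not along the pixel's ray), 0 where there is no reading), "fx", "fy", "cx", "cy" (pixels), "extrinsics" (4x4, takes a point from camera to world coordinates). Camera axes: x right, y up, looking along -z (the intrinsics and any distortion apply to the point x, -y, -z); pixel columns grow to the right and rows downward; lengths in m; the calibration is good to about 2 mm. A picture is of the moment at which its call begins.
A pose or a line that the arm cannot do raises bot.Unreachable and nothing moves.
- bot.close_job(): hands the job in; it is judged then, once.
Trained networks look in a picture, given as the dict that the camera call returned (one of the last four; its "shot" number tells which), for a name from the list of things; names that differ only in an ending like _2 or _b are one class to them, and where a whole thing is asked for, a point or a joint stands for the part that bears it (a point fixed in the world has none). Each returns a list of dicts, best first, with "conf" (0 to 1); they miss things now and then, are a little off and sometimes report something else, mostly with a low value. They report only what shows in the picture. A call takes as long as a camera call. They do not tell look-alikes from the thing itself.
- bot.find_in(picture, query): "at" ([column, row] in pixels, amid what is visible of it).
- bot.mark_of(picture, query): "at" ([column, row] in pixels: a listed point, or the origin of a listed thing).
The state is a dict: "clock": time; "q": joint angles; "joint_vel": joint speeds; "joint_efforts": joint torques, N m; "position": TCP position; "orientation": TCP orientation; "contact_force": force on the tool from outside, world axes, zero at the start; "moment": the same for the moment, N m; "grip_width": opening from 0.0 (shut) to 1.0 (fully open); "grip_force": force on a finger pad.
Only numpy, scipy, OpenCV 4.12 (cv2) and the standard library are available. Lean on these libraries where they do the work, as an engineer would, in place of code of your own. Each camera call takes 0.05 s, during which the arm holds its last target. There are 200 camera calls.

### The job

Screw the brass elbow spout, which is started loosely in the port block held in the vise, in clockwise (seen from above) by pushing its arm round until you feel the turning go stiff, however many times that takes it past the aluminium tin; then carry on the same way, less than one more turn, and stop where the outlet hangs over the middle of the tin: do not overshoot it and turn back. Leave the tin and the other things on the table in their places.

Things in the scene. Friction and masses are not known exactly. Their poses are not given: they have to be found in the camera images.
- station: Grey machine vise, 80 mm high, on a dark steel plate 100 x 170 mm, fixed to the table; it clamps a brass port block 44 x 48 mm. Origin on the table straight below the upright port axis. Its +x points from that axis to where the outlet must finally be (over the tin); the jaws lie to +y and -y; the vise screw and its cross bar reach 100 mm along -y, 50 mm up.
- port (a point): Mouth of the port on the upright screw axis, 94 mm above the table; the elbow turns about it, clockwise from above to screw in. Running free it takes 0.1 N m (2 N at 55 mm out). The free running left is hidden: 0.1 to 1.5 turns. Then the torque rises sharply to 0.7 N m (13 N at 55 mm) and stays so; this comes 45 to 127 degrees before the outlet is over the tin. Turned back, it is loose at once.
- elbow: Brass elbow, 0.22 kg. Origin on the screw axis at the elbow's foot, 92 to 99 mm above the table (it sinks 1.8 mm a turn; the depth where it is tight varies). Hub radius 14.5 mm (hexagon to 17 mm), top 41 mm above the origin. Along its own +x a level round arm, 18 mm in diameter, centre line 30 mm above the origin, reaches 80 mm out; there a spout 18 mm in diameter turns down.
- outlet (a point): Centre of the outlet's mouth at the lower end of the elbow's spout, 80 mm from the screw axis, 4 mm above the elbow's origin. The elbow stays where it is left.
- seal (a joint): Angle (rad, growing clockwise from above) of the black rubber ring, radius 16 mm, between port and elbow. It reads 0 at the start, stays still while the elbow runs free, is dragged along with the elbow once that is tight on it, and stays where it was dragged to. It stops dead at 3.4.
- tin: A round open aluminium candle tin, 64 mm in diameter, 72 mm high, 0.25 to 0.5 kg, a little pale wax in it, standing loose on the table with its centre 82 mm from the screw axis along the station's +x. Origin at the centre of its underside.
- pillar_a: Yellow pillar candle, 52 mm in diameter, 65 mm high, loose, near the vise. Origin under its centre.
- pillar_b: Pink pillar candle, 44 mm in diameter, 55 mm high, loose, near the vise. Origin under its centre.
- wax_jar: Jar with an aluminium lid, 56 mm in diameter, 62 mm high, loose, near the vise. Origin under its centre.
- cube_teal: Teal square wax block with a hollow top, 62 x 62 x 70 mm, loose. Origin under its centre.
- cube_purple: Purple square wax block with a hollow top, 66 x 66 x 70 mm, loose. Origin under its centre.
- wrench: Steel wrench, 170 mm long, lying loose. Origin at the middle of its underside.
- pour_cup: Aluminium mug with a handle, 84 mm in diameter, 85 mm high, loose. Origin under its centre.
Mind the look-alikes: they are no part of the job. Several things have the shape of the station; the one meant has the colours described above. What is shaped like the tin but green is not meant.

How it is judged:
At the end, for the whole second after the job is handed in: The elbow is at rest and tight, its outlet within 14 mm (10 degrees) to either side of the station's +x line and within 25 mm of the upright tin's centre; the seal has been dragged more than 0.55 rad round with it (reached going on clockwise from where it went stiff) (y of outlet in the frame of station between -0.014 and 0.014 m and x of outlet in the frame of station above 0.07 m and value of joint seal above 0.55 rad and angular speed of elbow below 0.1 rad/s and horizontal distance between outlet and tin below 0.025 m and angle between tin's own z axis and vertical below 0.1 rad); the robot touches nothing.
It fails at once if the tight elbow is screwed on past the tin, its outlet more than 20 mm beyond the station's +x line (value of joint seal above 0.55 rad and y of outlet in the frame of station below -0.02 m).
It fails at once if the tin is pushed more than 20 mm out of place (distance of tin from where it was at the start of the episode above 0.02 m).
It fails at once if another thing on the table is pushed more than 30 mm out of place (distance of any of pillar_a, pillar_b, wax_jar, cube_teal, cube_purple, wrench, pour_cup from where it was at the start of the episode above 0.03 m).
It also fails if it takes over 72 s, if anything falls off the work surface, if the arm or the gripper's body presses on something with over 40 N, if the wrist force passes 120 N, or if a joint passes its speed limit or range.

## Working session

There is one attempt and no reset: what is moved stays moved. The work goes in short steps, each a Python script; the robot and the scene stay as the last script left them, time stands still between calls to the robot, and variables do not carry over. Pictures are saved under pics/ and viewed, at most 10 in all, crops included, and the job is handed in when it is done.

```bash
mkdir -p pics; ls; python3 - <<'E'
from rig import bot
import cv2,numpy as np
for n in("scene","top"):
    p=bot.get_image(n); cv2.imwrite(f"pics/{n}1.png",p["pixels"][:,:,::-1])
    print(n,p["fx"],np.round(p["extrinsics"],3).tolist())
    for q in("station","elbow","port","outlet","tin"):
        print(q,[(np.round(d["at"]).tolist(),round(d["conf"],2)) for d in bot.mark_of(p,q)])
print(bot.read_state())
E
```

```text
pics
scene 405.215923210086 [[-0.386, -0.546, 0.744, 1.369], [0.923, -0.23, 0.31, 0.357], [0.002, 0.806, 0.592, 0.773], [0.0, 0.0, 0.0, 1.0]]
station [([279.0, 229.0], 0.78), ([252.0, 175.0], 0.71), ([372.0, 220.0], 0.7)]
elbow [([375.0, 193.0], 0.76), ([275.0, 202.0], 0.7), ([250.0, 148.0], 0.53)]
port [([376.0, 197.0], 0.98), ([279.0, 204.0], 0.74), ([251.0, 149.0], 0.57)]
outlet [([225.0, 151.0], 0.85), ([356.0, 200.0], 0.82), ([275.0, 181.0], 0.7)]
tin [([255.0, 234.0], 0.92), ([228.0, 261.0], 0.63)]
top 539.0491048159408 [[0.008, 0.98, -0.2, 0.24], [-1.0, 0.008, -0.001, -0.031], [0.0, 0.2, 0.98, 1.404], [0.0, 0.0, 0.0, 1.0]]
station [([367.0, 313.0], 0.95), ([184.0, 273.0], 0.84), ([281.0, 217.0], 0.81), ([337.0, 222.0], 0.43)]
elbow [([180.0, 272.0], 0.84), ([285.0, 208.0], 0.83), ([129.0, 231.0], 0.51)]
port [([368.0, 313.0], 0.91), ([282.0, 214.0], 0.73), ([180.0, 271.0], 0.73)]
outlet [([300.0, 232.0], 0.78), ([201.0, 248.0], 0.72), ([394.0, 292.0], 0.71)]
tin [([308.0, 154.0], 0.73), ([299.0, 193.0], 0.63)]
{'clock': 0.6, 'q': array([ 1.19911713,  0.4685643 , -0.04860612,  1.53247151,  0.0241128 ,
        1.14099826, -0.0822821 ]), 'joint_vel': array([-1.80541621e-03, -1.45768602e-03, -3.75573761e-04, -1.16914034e-03,
       -7.43709207e-06,  2.80991594e-03,  7.33145311e-04]), 'joint_efforts': array([-1.73477988e-04, -5.09872663e+01, -4.64927580e-02, -2.37899476e+01,
        1.08946467e-02,  1.01192622e-03,  1.35168062e-05]), 'position': array([ 0.22692651, -0.63574617,  0.23137105]), 'orientation': array([6.72433042e-05, 9.85345475e-01, 1.70570482e-01, 2.93660837e-05]), 'contact_force': array([-0.79564703, -0.7020107 ,  0.49568721]), 'moment': array([-0.02207506, -0.05251589,  0.03276978]), 'grip_force': 0.0, 'grip_width': 0.9995814269271794}
```

View pics/top1.png

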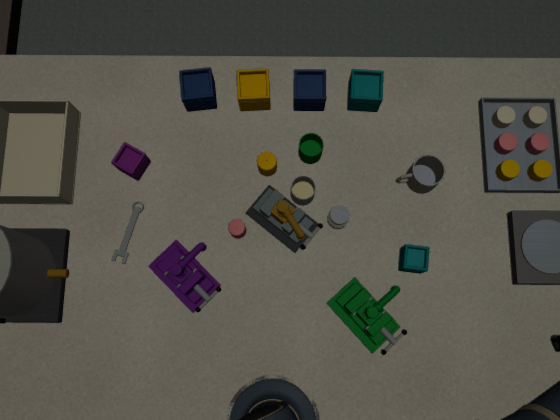

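View pics/scene1.png

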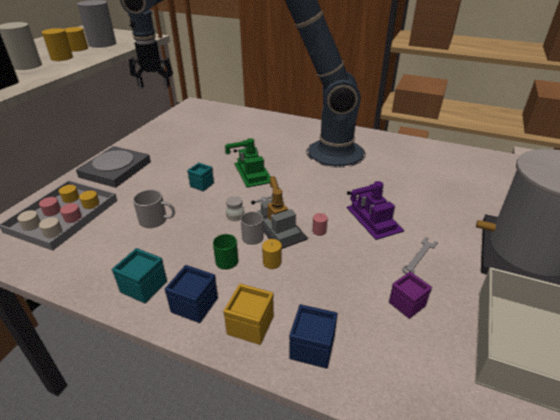

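The grey vise with the brass elbow at top (283,215) / scene (280,215) is the station. The purple (185,275) and green (367,313) ones are look-alikes. The tin is the aluminium one at top (303,190), and the green one at (311,148) isn't meant. Next I measure them and make an enlarged crop to confirm.

```bash
cat > h.py <<'E'
from rig import bot
import cv2,numpy as np
def ray(p,uv,z):
    E=p["extrinsics"];d=E[:3,:3]@np.array([(uv[0]-p["cx"])/p["fx"],-(uv[1]-p["cy"])/p["fy"],-1.0])
    return E[:3,3]+d*(z-E[2,3])/d[2]
def cloud(p):
    v,u=np.mgrid[:420,:560];z=p["z_map"]
    c=np.stack([(u-p["cx"])/p["fx"]*z,-(v-p["cy"])/p["fy"]*z,-z],-1)
    return c@p["extrinsics"][:3,:3].T+p["extrinsics"][:3,3]
def brass(p):
    hsv=cv2.cvtColor(p["pixels"],cv2.COLOR_RGB2HSV);return (hsv[...,0]>8)&(hsv[...,0]<28)&(hsv[...,1]>110)&(hsv[...,2]>40)
E
python3 - <<'E'
from h import *
p=bot.get_image("top");P=cloud(p);np.set_printoptions(precision=4,suppress=True)
print("port",ray(p,(282,214),.094),"elbow",ray(p,(285,208),.096),"out",ray(p,(300,232),.1),"tin",ray(p,(299,193),0))
c=ray(p,(282,214),.094)[:2]
near=np.hypot(P[...,0]-c[0],P[...,1]-c[1])<.1
m=near&(P[...,2]>.108)&(P[...,2]<.15)
Q=P[m];print(len(Q),Q[:,2].max())
r=cv2.minAreaRect(Q[:,:2].astype(np.float32));print("elbow rect",r,cv2.boxPoints(r))
# tin rim points
t=ray(p,(303,188),.072)[:2];mt=(np.hypot(P[...,0]-t[0],P[...,1]-t[1])<.045)&(abs(P[...,2]-.072)<.008)&~brass(p)
T=P[mt];print("rim",t,len(T),cv2.fitEllipse(T[:,:2].astype(np.float32)),cv2.minEnclosingCircle(T[:,:2].astype(np.float32)))
hub=m&(P[...,2]>.131);H=P[hub];print(len(H),H.mean(0),cv2.minAreaRect(H[:,:2].astype(np.float32)))
# dark plate / vise
im=p["pixels"][150:270,220:360];cv2.imwrite("pics/crop.png",cv2.resize(im[:,:,::-1],None,fx=5,fy=5,interpolation=cv2.INTER_CUBIC))
for r_ in(.05,):
  for a in range(0,360,20):
    q=bot.ik([c[0]+r_*np.cos(np.radians(a)),c[1]+r_*np.sin(np.radians(a)),.106],[0,1,0,0]);print(a,q is not None,end=' ')
E
```

```text
port [ 0.5064 -0.0206  0.094 ] elbow [ 0.5213 -0.0279  0.096 ] out [ 0.4605 -0.0652  0.1   ] tin [ 0.5834 -0.0648  0.    ]
369 0.14333861034769124
elbow rect ((0.4842599630355835, -0.03963965177536011), (0.10363174974918365, 0.02806323580443859), 30.18879508972168) [[ 0.4324 -0.0536]
 [ 0.4465 -0.0778]
 [ 0.5361 -0.0257]
 [ 0.522  -0.0015]]
rim [ 0.579  -0.0732] 98 ((0.5815621614456177, -0.07218030840158463), (0.06075089052319527, 0.06113880127668381), 88.75083923339844) ((0.5817936658859253, -0.07209666073322296), 0.03262776881456375)
271 [ 0.4921 -0.0375  0.1355] ((0.48551681637763977, -0.038641609251499176), (0.10051682591438293, 0.027484096586704254), 29.46555519104004)
0 True 20 True 40 True 60 True 80 True 100 True 120 True 140 True 160 True 180 True 200 True 220 True 240 True 260 True 280 True 300 True 320 True 340 True
```

View pics/crop.png

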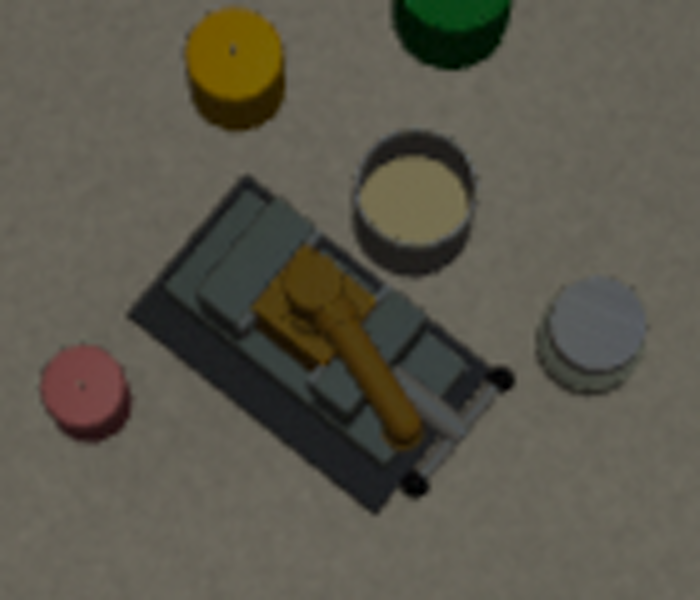

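The crop confirms it: grey vise with the brass block and elbow at (310,290), and the aluminium tin with pale wax at (415,200). The geometry agrees too: the axis is at about (0.516,-0.021) and the tin centre is 83 mm from it at -37°, which matches the plate edge direction. The elbow is at -150°. I'll push at radius 48 mm with the fingers shut.

```bash
cat >> h.py <<'E'
A=np.array([.5157,-.0214]);R=.048;PHI=-37.3
Y=np.radians(53);Q=[0,np.cos(Y/2),np.sin(Y/2),0]
def pt(a,z=.106,r=R): a=np.radians(a);return [A[0]+r*np.cos(a),A[1]+r*np.sin(a),z]
def tang(a):
    s=bot.read_state();a=np.radians(a);f=s["contact_force"]
    return round(float(f[:2]@[-np.sin(a),np.cos(a)]),1),round(s["clock"],1)
E
python3 - <<'E'
from h import *
bot.gripper_to(0.0,60)
bot.movep(pt(-95,.2),Q);bot.move_linear(pt(-95),vel=.15,guard=15)
print(bot.read_state()["position"],pt(-95),bot.read_state()["q"],tang(-95))
for a in range(-105,-210,-12):
    g=bot.move_linear(pt(a),vel=.08,guard=9);print(a,g,tang(a))
    if g:break
E
```

```text
[ 0.51222623 -0.06925575  0.10661822] [np.float64(0.5115165243481125), np.float64(-0.06921734550840379), 0.106] [ 0.46021263  0.41421414 -0.50691289  2.00695702  0.27973103  0.78615347
 -0.85605041] (0.7, 4.5)
-105 False (0.8, 4.7)
-117 False (0.6, 5.0)
-129 False (0.3, 5.3)
-141 False (0.5, 5.5)
-153 False (0.8, 5.8)
-165 False (0.5, 6.1)
-177 False (0.2, 6.4)
-189 False (0.3, 6.6)
-201 False (0.3, 6.9)
```

```bash
python3 - <<'E'
from h import *
p=bot.get_image("scene");cv2.imwrite("pics/s2.png",cv2.resize(p["pixels"][120:290,170:370,::-1],None,fx=4,fy=3.5))
print(bot.read_state()["position"],pt(-201))
E
```

```text
[ 0.47092974 -0.0038296   0.10599758] [np.float64(0.47088813952813435), np.float64(-0.004198338421825577), 0.106]
```

View pics/s2.png

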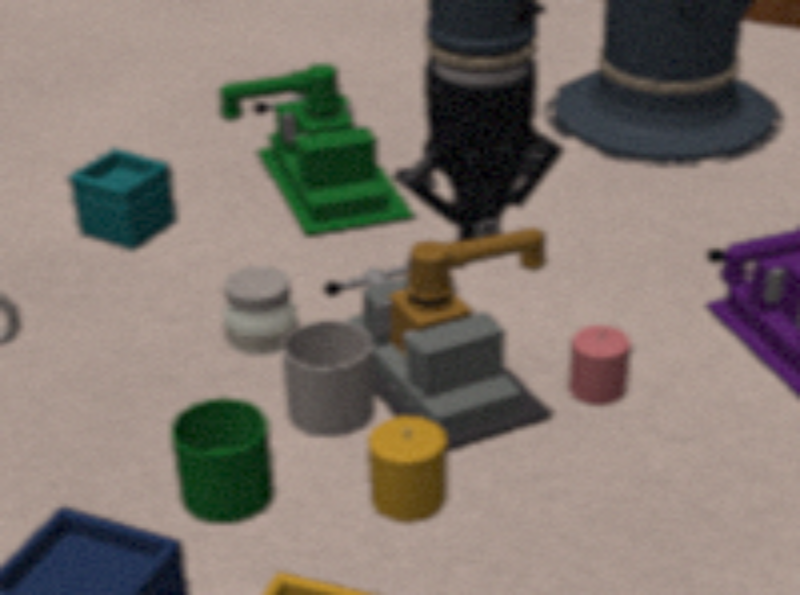

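The elbow follows the shut fingers (arm tip now at crop (535,245)). I'll continue up to about 30° before the tin and watch for stiffness.

```bash
python3 - <<'E'
from h import *
for a in range(-213,-340,-10):
    g=bot.move_linear(pt(a),vel=.08,guard=6);print(a,g,tang(a),bot.read_state()["position"][:2]-pt(a)[:2])
    if g: break
E
```

```text
-213 False (-0.6, 7.2) [8.43338599e-05 3.86108134e-04]
-223 False (0.7, 7.5) [0.00010354 0.00040474]
-233 False (0.9, 7.8) [7.34683228e-05 3.18986257e-04]
-243 False (0.9, 8.0) [0.00022147 0.00037685]
-253 False (0.4, 8.3) [0.00037449 0.00036609]
-263 False (-0.4, 8.5) [0.0004985  0.00033249]
-273 False (0.4, 8.8) [0.00053237 0.00023978]
-283 False (-0.2, 9.1) [0.00053084 0.00013861]
-293 False (0.7, 9.3) [2.36127422e-04 5.83012269e-05]
-303 False (0.9, 9.6) [3.57183759e-04 4.30775997e-05]
-313 False (0.6, 9.8) [ 0.00048714 -0.00011257]
-323 False (1.7, 10.1) [ 0.00049156 -0.00026028]
-333 False (-0.1, 10.3) [ 0.00047031 -0.00044514]
```

```bash
python3 - <<'E'
from h import *
for a in (-339,-345):
    g=bot.move_linear(pt(a),vel=.06,guard=6);print(a,g,tang(a))
    if g: break
p=bot.get_image("scene");cv2.imwrite("pics/s3.png",cv2.resize(p["pixels"][120:290,170:370,::-1],None,fx=4,fy=3.5))
E
```

```text
-339 False (0.6, 10.6)
-345 False (1.3, 10.8)
```

View pics/s3.png

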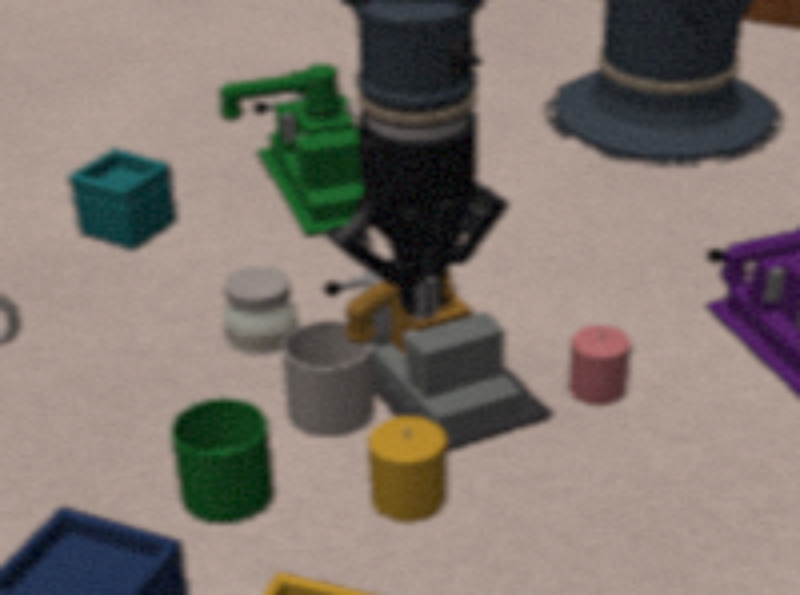

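The elbow's spout (crop (365,315)) is almost over the tin and still loose, so this isn't the tight pass. I'll go round again.

```bash
python3 - <<'E'
from h import *
a=-345
while a>-695:
    a-=10
    g=bot.move_linear(pt(a),vel=.08 if a>-590 else .05,guard=6);t=tang(a)
    if g or a<-590:print(a,g,t,np.round(bot.read_state()["position"][:2]-pt(a)[:2],4))
    if g: break
E
```

```text
-595 False (1.5, 17.4) [0.0003 0.0004]
-605 False (1.6, 17.7) [0.0006 0.0006]
-615 False (5.1, 18.0) [-0.0011 -0.0002]
-625 True (3.7, 18.2) [-0.0088 -0.0015]
```

Turning went stiff at a tool angle of about -612°, roughly 120° before the tin, which is within the given range. I'll carry on to about 25° short and then look.

```bash
python3 - <<'E'
from h import *
for a in range(-625,-702,-8):
    a=max(a,-700)
    g=bot.move_linear(pt(a),vel=.05,guard=35);print(a,g,tang(a))
    if g:break
# back off, clear of the arm, and look from above
b=a+25
bot.move_linear(pt(b,.106),vel=.1);bot.move_linear(pt(b,.17),vel=.15);bot.movep([.42,.12,.25],Q)
p=bot.get_image("top");P=cloud(p);c=A
m=(np.hypot(P[...,0]-c[0],P[...,1]-c[1])<.105)&(P[...,2]>.108)&(P[...,2]<.15)
r=cv2.minAreaRect(P[m][:,:2].astype(np.float32));print(m.sum(),r,cv2.boxPoints(r).tolist(),bot.read_state()["clock"])
cv2.imwrite("pics/t4.png",cv2.resize(p["pixels"][150:270,220:360,::-1],None,fx=5,fy=5))
E
```

```text
-625 False (13.5, 18.6)
-633 False (14.6, 18.9)
-641 False (15.3, 19.2)
-649 False (14.5, 19.4)
-657 False (16.8, 19.7)
-665 False (17.9, 20.0)
-673 False (16.4, 20.3)
-681 False (15.7, 20.6)
-689 False (16.3, 20.9)
-697 False (16.3, 21.1)
351 ((0.5545045733451843, -0.01890060119330883), (0.10248129814863205, 0.02960953861474991), 2.6396608352661133) [[0.5026364922523499, -0.006471402011811733], [0.5040001273155212, -0.03604952245950699], [0.6063726544380188, -0.03132979944348335], [0.6050090193748474, -0.001751679927110672]] 22.9
```

View pics/t4.png

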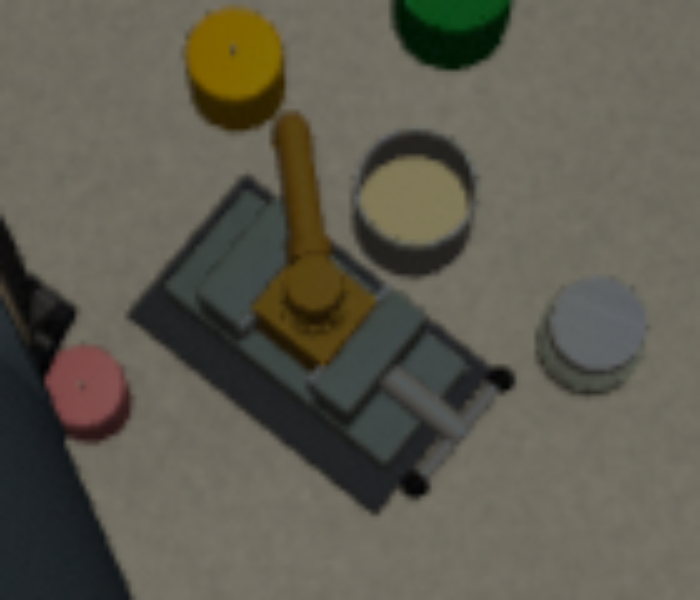

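Elbow is at about +4° world (arm from (313,285) to (292,125)), so it has roughly 40° to go. I'll push most of that and remeasure.

```bash
cat >> h.py <<'E'
def push(a0,a1):
    bot.movep(pt(a0,.17),Q);bot.move_linear(pt(a0),vel=.15,guard=15)
    n=max(1,int(np.ceil((a0-a1)/8)))
    for a in np.linspace(a0,a1,n+1)[1:]:
        g=bot.move_linear(pt(a),vel=.05,guard=35)
    print(a1,g,tang(a1))
    b=a1+20
    bot.move_linear(pt(b),vel=.1);bot.move_linear(pt(b,.17),vel=.15);bot.movep([.42,.12,.25],Q)
def look(name):
    p=bot.get_image("top");P=cloud(p);rr=np.hypot(P[...,0]-A[0],P[...,1]-A[1])
    m=(rr<.105)&(P[...,2]>.108)&(P[...,2]<.15)
    print("rect",m.sum(),np.round(cv2.boxPoints(cv2.minAreaRect(P[m][:,:2].astype(np.float32))),4).tolist())
    a=m&(rr>.03)&(rr<.075);vx,vy,x,y=cv2.fitLine(P[a][:,:2].astype(np.float32),cv2.DIST_L2,0,.01,.01).ravel()
    print("line ang",np.degrees(np.arctan(vy/vx)),"radial",np.degrees(np.arctan2(y-A[1],x-A[0])),"tip",P[m&(rr>.07)].mean(0))
    t=[.579,-.0732];mt=(np.hypot(P[...,0]-t[0],P[...,1]-t[1])<.045)&(abs(P[...,2]-.072)<.008)&~brass(p)
    print("tin",mt.sum(),cv2.minEnclosingCircle(P[mt][:,:2].astype(np.float32)),bot.read_state()["clock"])
    cv2.imwrite(f"pics/{name}.png",cv2.resize(p["pixels"][150:270,220:360,::-1],None,fx=5,fy=5))
E
python3 - <<'E'
from h import *
look("t5");push(-672,-726);look("t6")
E
```

```text
rect 351 [[0.5027999877929688, -0.006399999838322401], [0.5041000247001648, -0.035999998450279236], [0.6051999926567078, -0.03150000050663948], [0.6039000153541565, -0.0019000000320374966]]
line ang 8.388433 radial 8.672800015480364 tip [ 0.5937834  -0.00980973  0.13075311]
tin 100 ((0.5825386047363281, -0.07141868770122528), 0.03303300589323044) 22.95
-726 False (17.7, 26.2)
rect 348 [[0.5002999901771545, -0.031700000166893005], [0.5975000262260437, -0.05900000035762787], [0.6051999926567078, -0.03180000185966492], [0.5078999996185303, -0.0044999998062849045]]
line ang -20.81049 radial -19.322347872970145 tip [ 0.58996682 -0.04798447  0.12972017]
tin 78 ((0.58152836561203, -0.0708642303943634), 0.03324642777442932) 28.0
```

View pics/t6.png

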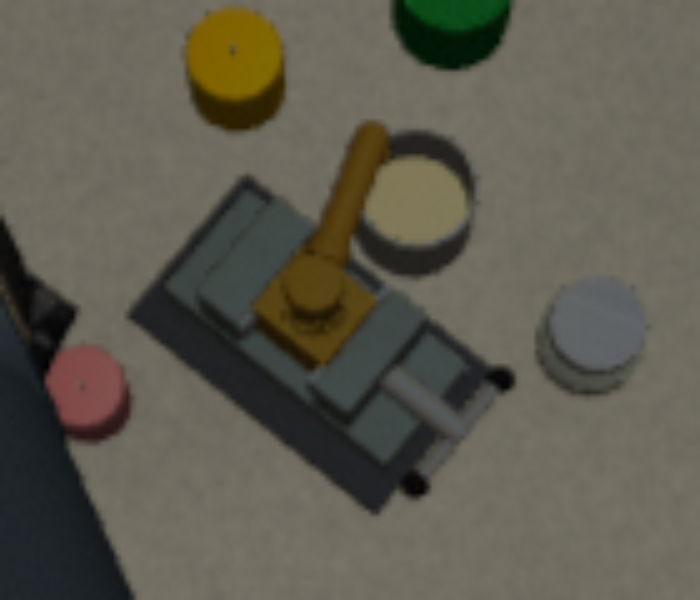

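The arm is now at -20.8° (tip at crop (372,130)) and tracks the tool 1:1. The target is about -37.4°, so I push 16.5° further.

```bash
python3 - <<'E'
from h import *
push(-700,-742.3);look("t7")
p=bot.get_image("scene");cv2.imwrite("pics/s7.png",cv2.resize(p["pixels"][120:290,170:370,::-1],None,fx=4,fy=3.5))
E
```

```text
-742.3 False (16.8, 31.0)
rect 358 [[0.4973999857902527, -0.026599999517202377], [0.5852000117301941, -0.08219999819993973], [0.6008999943733215, -0.057500001043081284], [0.5130000114440918, -0.0019000000320374966]]
line ang -38.28827 radial -35.90949903825514 tip [ 0.5787624  -0.06858052  0.12965554]
tin 93 ((0.581693708896637, -0.07250475138425827), 0.032436832785606384) 32.825
```

View pics/t7.png

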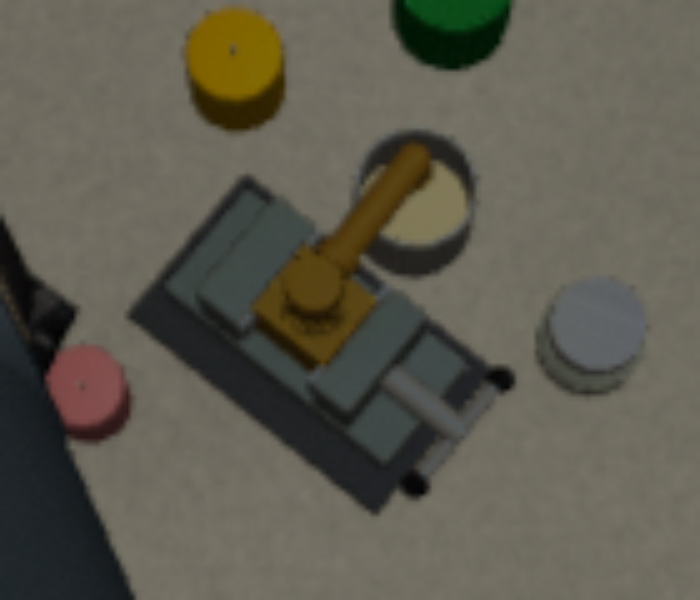

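The elbow tip is at crop (415,155), at -36° to -38° and within 5 mm of the tin's centre. The tin hasn't moved and the robot is clear, so I'm handing in.

```bash
python3 - <<'E'
from rig import bot
print(bot.close_job())
E
```

```text
the job is handed in; nothing more can be done
None
```

I handed in the job with the elbow screwed in tight: it went stiff on the second pass, I carried on about 120° clockwise without turning back, and the spout hangs within about 5 mm of the middle of the unmoved tin (no verdict was returned).

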